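# Find which way the drip-tank cap unscrews and hold it off

### The arm

A 6-joint arm with a two-finger parallel gripper is mounted at the origin on the work surface. World frame = base frame: x ahead of the robot, y to its left, z up, the work surface at z = 0. Lengths are in m, angles in rad, forces in N, time in s.
With the tool pointing down it reaches from about 0.375 to 0.9 m from the base axis. Payload 3.1 kg.
Tool frame: the origin (TCP) lies where the fingers leave the gripper's body, on its centre line; the fingertips stand 73 mm ahead of it and the grasp point (between the pads) lies 54 mm ahead of it; z points along the fingers, y is the line along which they close (so a half turn about z gives the same grasp; the last joint's range is limited). The gripper opens to 85 mm and grips with 20 to 120 N. Pads are 22 mm wide; open, the fingers measure 114 mm over their backs; the gripper's body (76 mm by 85 mm) begins 54 mm behind the grasp point. The pads swing forward as they close: fully open they stand 13 mm farther back than shut.
Start: joints at [-1.319, 0.527, 1.433, -0, 1.181, -0.178], TCP at [0.261, -0.568, 0.304] pointing down, gripper open.
Joint ranges: [-3.08, 3.08], [-0.75, 2.2], [0.22, 2.44], [-1.43, 4.57], [0, 2.65], [-2.85, 2.85]. Speed limits (rad/s): [2.79, 2.79, 3.14, 3.14, 3.14, 3.14].

### API

Orientations are given as a unit quaternion [x, y, z, w].
In Python, from station import manip gives the robot as it stands.
- The arm moves only by the tool step_arm, never from a script. Its argument "moves" is one flat list of numbers, 5 for each row, row after row: the opening, from 0 (shut) to 1 (fully open), then the shift along the world's x, y, z scaled (see below), then the turn about the world's z scaled (see below). In form: [fingers, x, y, z, yaw, fingers, x, y, z, yaw, ...]. A call has 1 to 12 rows; each row is the pose to reach, as a shift and turn from the pose commanded when the call began, turning the shorter way round; what a row does not reach only later rows make up. The controller multiplies each number of a shift by 200 mm and each number of a turn by pi rad. A row lasts 1/8 s, in which the tool goes at most 62.5 mm and 10.7 degrees, less where a joint would pass 70% of its speed; a pose out of reach is approached as far as the arm can. A call with a number of a shift or a turn outside -1 to 1 is refused whole. A call with a gripper value outside its range is refused whole. The fingers move at their own pace and stop on an object; "grip_force" is the grip in N (left out, the last holds). Time passes only in rows, so rows that repeat a pose let the fingers close. It gives the time, the measured TCP pose, the force, the opening and the grip force at its end, in the units of the state.
- manip.sense(): the state, without advancing time (a new reading comes with each control period).
- manip.snapshot(name): name is "scene" or "top" or "wrist"; returns a dict with "color" (480x640x3 uint8, blue, green, red), "z_map" (480x640 float32, m along the optical axis (not along the pixel's ray), 0 where there is no reading), "fovy" (degrees; the focal length in pixels is half the picture's height over the tangent of half this angle, whatever the lens; pixels are square), "cx", "cy" (the principal point, pixels), "R" (3x3) and "t" (3): a world point X has camera coordinates R X + t; the wrist camera has in their place "mount" (4x4, takes a point from camera to tool coordinates, whose origin is the TCP and whose axes are the flange's). Camera axes: x right, y down, z forward; pixel columns grow to the right and rows downward; lengths in m; the calibration is good to about 2 mm. A picture is of the moment at which its call begins: read the wrist's pose just before it.
- manip.sign_off(): hands the job in; it is judged then, once.
The state is a dict: "t": time; "q": joint angles; "qd": joint speeds; "tau": joint torques, N m; "tcp_pos": TCP position; "tool_rot": TCP orientation; "force": force on the tool from outside, world axes, zero at the start; "ft_torque": the same for the moment, N m; "finger_gap": opening from 0.0 (shut) to 1.0 (fully open); "gripper_force": force on a finger pad.
Only numpy, scipy, OpenCV 4.12 (cv2) and the standard library are available. Lean on these libraries where they do the work, as an engineer would, in place of code of your own. Each camera call takes 0.05 s, during which the arm holds its last target. There are 200 camera calls.

### The job

Take the red winged cap off the neck of the green umbrella-stand drip tank: nobody remembers whether its quick thread is right- or left-handed, so try it gently one way and, if it stops dead, the other, turning it by about 65 degrees on its neck until it is free before you lift. Lift it straight off and finish while still holding the cap in the gripper, level and right above the neck, about 10 cm higher than where it sat. Do not put it down, and leave the other things on the boot tray where they lie.

Things in the scene. Friction and masses are not known exactly. Their poses are not given: they have to be found in the camera images.
- cap: Red screw cap, 63 mm high, about 80 g: ribbed round skirt (61 mm across, 33 mm high) and on it a flat upright wing. Origin: centre of the skirt's lower rim; z up the turning axis, x along the wing's length, y across its thickness. Seated, its origin is 3 mm above neck and its x lies along the tank's x within 3 degrees. It turns easily, with 1.5 mm play sideways and upwards.
- wing (a point): Centre of the cap's wing, 48 mm above the cap's origin. Wing: 46 mm long (cap x), 16 mm thick (cap y), 30 mm tall, standing on the skirt's top, which is 15 mm below this point. Pinch it across its thickness from above.
- neck (a point): Centre of the neck's foot on the tank's top, on the cap's turning axis; neck 30 mm high. Quick thread, its hand hidden and different from start to start. The wrong way the cap stops dead at 10 to 15 degrees (gives to 20 if forced); the right way it is free from 50 to 80 degrees (aim for 65; end stop at 82) and does not rise by itself. Elsewhere it is locked against lifting. Lift 30 mm to clear the neck.
- tank: Green drip tank with brass trim, fixed, 120 x 220 x 55 mm (x, y, z). Origin: centre of its underside, on the tray's ribs 12 mm above the table; z up. On its top stand the capped neck at y = +55 mm and at y = -55 mm a smooth brass breather dome (56 mm across, 36 mm high) that is no part of the job.
- shoehorn: Horn-coloured shoehorn, 182 x 42 x 4 mm, lying on the ribs; a bystander. Origin: centre of its underside.
- bootjack: Walnut boot jack, 260 x 85 x 34 mm, lying on the ribs; a bystander. Origin: centre of its underside.
- keydish: Round pewter key dish, 90 mm across, 20 mm high; a bystander. Origin: centre of its underside.
- tip_a: Black rubber umbrella tip standing on the ribs, 24 mm across, 36 mm high; a bystander. Origin: centre of its underside.
- tip_b: A second black rubber umbrella tip, the same; a bystander. Origin: centre of its underside.
- polish_tin: Blue shoe-polish tin, 68 mm across, 24 mm high; a bystander. Origin: centre of its underside.
- shoe_brush: Shoe brush, 120 x 42 x 34 mm, bristles down; a bystander. Origin: centre of its underside.
Mind the look-alikes: they are no part of the job. What is meant by the cap is not grey or turquoise, and is the smaller of those in its own colour.

How it is judged:
By the outcome, as a careful person would: the job done as asked, in the order asked, and still so for the second after the job is handed in, while the arm keeps its last pose, push and grip.
It also fails if it takes over 38 s, if anything falls off the work surface, if the arm or the gripper's body presses on something with over 40 N, if the wrist force passes 120 N, or if a joint passes its speed limit or range.

## Working session

There is one attempt and no reset: what is moved stays moved. The work goes in short steps, Python scripts to look and compute and a tool call to move; the robot and the scene stay as the last step left them, time stands still between calls to the robot, and variables do not carry over. Pictures are saved under pics/ and viewed, at most 10 in all, crops included, and the job is handed in when it is done.

Besides the shell and the picture viewer there is one more tool, called after "Emit:" as name(argument=value, ...), one argument or row to a line, values as JSON. step_arm: Moves the arm, as the interface text tells. Its arguments: {"type":"object","properties":{"moves":{"type":"array","items":{"type":"number"}},"grip_force":{"type":"number"}},"required":["moves"]}

```bash
mkdir -p pics; cat > h.py <<'E'
import numpy as np, cv2
from scipy.spatial.transform import Rotation as Ro
from station import manip
def cam(name):
    s=manip.sense(); d=manip.snapshot(name)
    d['f']=240/np.tan(np.radians(d['fovy'])/2)
    if name=='wrist':
        T=np.eye(4);T[:3,:3]=Ro.from_quat(s['tool_rot']).as_matrix();T[:3,3]=s['tcp_pos']
        M=T@np.array(d['mount'])
    else:
        M=np.eye(4);M[:3,:3]=np.array(d['R']).T;M[:3,3]=-M[:3,:3]@np.array(d['t'])
    d['M']=M;return d
def cloud(d):
    v,u=np.mgrid[:480,:640];z=d['z_map']
    P=np.stack([(u-d['cx'])/d['f']*z,(v-d['cy'])/d['f']*z,z],-1)
    return P@d['M'][:3,:3].T+d['M'][:3,3]
def redmask(d):
    h=cv2.cvtColor(d['color'],cv2.COLOR_BGR2HSV)
    return (((h[...,0]<8)|(h[...,0]>172))&(h[...,1]>120)&(h[...,2]>50)).astype(np.uint8)
E
python3 - <<'E'
from h import *
ims=[]
for n in('top','scene'):
    d=cam(n);cv2.imwrite(f'pics/{n}0.png',d['color']);P=cloud(d);m=redmask(d)
    k,l,st,c=cv2.connectedComponentsWithStats(m)
    for i in range(1,k):
        if st[i,4]>40:
            q=P[(l==i)&(d['z_map']>0)];print(n,c[i].round(),st[i],np.median(q,0).round(3),q.min(0).round(3),q.max(0).round(3))
E
```

```text
top [309. 182.] [297 169  24  26 495] [0.577 0.078 0.103] [0.553 0.051 0.08 ] [0.611 0.106 0.139]
top [223. 305.] [ 205  287   37   36 1019] [0.286 0.276 0.045] [ 0.243  0.239 -0.006] [0.33  0.333 0.09 ]
scene [416. 233.] [ 399  211   35   42 1134] [0.305 0.28  0.044] [ 0.115  0.239 -0.002] [0.332 0.329 0.089]
scene [322. 281.] [308 260  29  39 827] [0.599 0.083 0.103] [0.393 0.041 0.004] [0.615 0.108 0.135]
```

View pics/top0.png

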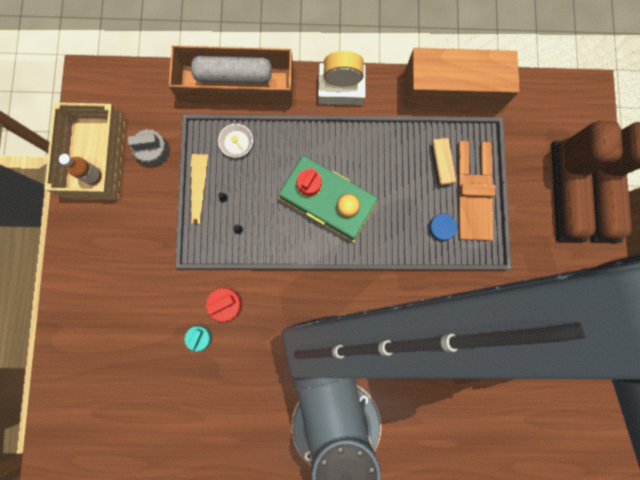

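View pics/scene0.png

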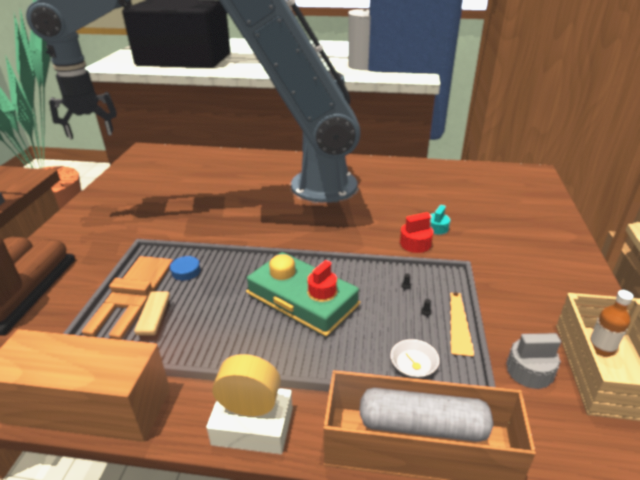

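The candidates are red on the tank (top 309,182; scene 322,281), a larger red on the table (top 223,305), turquoise (197,339) and grey (148,147). The cap is the red one at (309,182): it is the smaller red and sits on the green tank. Its wing top is at about 0.135 m, against 0.133 expected. Next I'll confirm it in an enlarged crop.

```bash
python3 - <<'E'
from h import *
s=manip.sense();R=Ro.from_quat(s['tool_rot']).as_matrix();print(s['t'],s['tcp_pos'],R.round(3).tolist())
d=cam('top');c=np.vstack([cv2.resize(d['color'][145:245,260:400],(560,400),interpolation=cv2.INTER_CUBIC)])
cv2.imwrite('pics/crop1.png',c)
P=cloud(d);h=cv2.cvtColor(d['color'],cv2.COLOR_BGR2HSV)
g=((h[...,0]>45)&(h[...,0]<85)&(h[...,1]>80)&(d['z_map']>0)&(abs(P[...,2]-.067)<.008))
q=P[g][:,:2].astype(np.float32);print(g.sum(),cv2.minAreaRect(q))
m=redmask(d)>0
for lo,hi in((.095,.108),(.12,.14)):
    k=m&(P[...,2]>lo)&(P[...,2]<hi)&(P[...,0]>.45);q=P[k];print(k.sum(),q.mean(0),cv2.minAreaRect(q[:,:2].astype(np.float32)))
print(np.array(d['M'])[:3,3],cam('wrist')['mount'])
E
```

```text
0.1 [ 0.26089576 -0.56737998  0.30303048] [[0.909, 0.418, -0.0], [0.418, -0.909, 0.002], [0.0, -0.002, -1.0]]
2809 ((0.37144142389297485, 0.13164672255516052), (0.21610215306282043, 0.5384016633033752), 61.221954345703125)
295 [0.57916267 0.07823251 0.10232233] ((0.5813141465187073, 0.0787428468465805), (0.056497540324926376, 0.05435122922062874), 69.20618438720703)
140 [0.58180775 0.07817199 0.13140183] ((0.58283531665802, 0.07843777537345886), (0.01595698669552803, 0.0437135174870491), 60.36660385131836)
[0.28211644 0.06370212 1.18203905] [[-3.73468962e-04 -9.57289589e-01 -2.89130599e-01  7.46577652e-02]
 [ 9.99999930e-01 -3.49062060e-04 -1.35978205e-04 -9.28648737e-04]
 [ 2.92459979e-05 -2.89130629e-01  9.57289652e-01 -7.18104620e-02]
 [ 0.00000000e+00  0.00000000e+00  0.00000000e+00  1.00000000e+00]]
```

View pics/crop1.png

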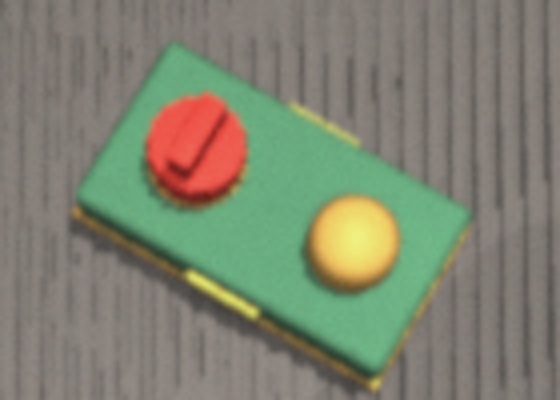

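The crop shows the red winged cap seated on the green tank at crop (195,148), with the brass dome at (355,240). The wing is centred near (0.582, 0.078), its top is at z≈0.131, and it runs along -29.6°, all as expected. I'm moving to a standoff above it, with a total turn of +125.7° to keep the last joint mid-range.

Emit:
step_arm(
  moves=[1, 0.4, 0.9, 0, 0.18, 1, 0.4, 0.9, 0, 0.18, 1, 0.4, 0.9, 0, 0.18, 1, 0.4, 0.9, 0, 0.18, 1, 0.4, 0.9, 0, 0.18],
  grip_force=40,
)

```text
t: 0.82
tcp_pos: [0.3414, -0.3878, 0.3042]
tool_rot: [0.878, 0.478, -0.0, 0.001]
force: [-0.8, 0.4, 0.1]
finger_gap: 0.999
gripper_force: 0.0
```

Emit:
step_arm(
  moves=[1, 0.4, 0.9, 0, 0.18, 1, 0.4, 0.9, 0, 0.18, 1, 0.4, 0.9, 0, 0.18, 1, 0.4, 0.9, 0, 0.18, 1, 0.4, 0.9, 0, 0.18],
)

```text
t: 1.45
tcp_pos: [0.4216, -0.2092, 0.3041]
tool_rot: [0.711, 0.704, -0.0, 0.001]
force: [0.7, -0.8, -0.1]
finger_gap: 1.001
gripper_force: 0.0
```

Emit:
step_arm(
  moves=[1, 0.4, 0.9, 0, 0.18, 1, 0.4, 0.9, 0, 0.18, 1, 0.4, 0.9, 0, 0.18, 1, 0.4, 0.9, 0, 0.18, 1, 0.4, 0.9, 0, 0.18],
)

```text
t: 2.08
tcp_pos: [0.5016, -0.0295, 0.3037]
tool_rot: [0.487, 0.874, -0.0, 0.0]
force: [-0.7, -1.2, 0.5]
finger_gap: 1.001
gripper_force: 0.0
```

Emit:
step_arm(
  moves=[1, 0.4, 0.53, 0, 0.16, 1, 0.4, 0.53, 0, 0.16, 1, 0.4, 0.53, 0, 0.16, 1, 0.4, 0.53, 0, 0.16, 1, 0.4, 0.53, 0, 0.16],
)

```text
t: 2.7
tcp_pos: [0.5807, 0.0758, 0.3037]
tool_rot: [0.256, 0.967, -0.0, -0.0]
force: [0.2, -0.7, -0.4]
finger_gap: 1.002
gripper_force: 0.0
```

```bash
cat > m.py <<'E'
from h import *
import sys
s=manip.sense();R=Ro.from_quat(s['tool_rot']).as_matrix();print(s['t'],s['tcp_pos'],'yaw',np.degrees(np.arctan2(R[1,0],R[0,0])),s['q'].round(2) if hasattr(s['q'],'round') else s['q'],R[:,2].round(4),s['force'])
d=cam('wrist');cv2.imwrite(f'pics/{sys.argv[1]}.png',d['color'])
P=cloud(d);m=(redmask(d)>0)&(d['z_map']>0)
q=P[m];print(np.histogram(q[:,2],np.arange(.06,.15,.005)))
for lo,hi in((.095,.109),(.124,.145)):
    q=P[m&(P[...,2]>lo)&(P[...,2]<hi)];print(len(q),q.mean(0),np.median(q[:,2]),cv2.minAreaRect(q[:,:2].astype(np.float32)))
    if lo<.1: print('skirt',cv2.minEnclosingCircle(q[:,:2].astype(np.float32)))
E
python3 m.py w1
```

```text
2.7 [0.58066211 0.07577696 0.30367337] yaw 150.37655794489797 [-0.06  0.47  1.53 -0.    1.13 -1.11] [-1.e-03 -5.e-04 -1.e+00] [ 0.23829068 -0.6733759  -0.38273074]
(array([   0,   16,    1,   37,   62,   63,   70,  107, 2279, 1300,   32,
         40,   31,   45, 1166,  613,    0]), array([0.06 , 0.065, 0.07 , 0.075, 0.08 , 0.085, 0.09 , 0.095, 0.1  ,
       0.105, 0.11 , 0.115, 0.12 , 0.125, 0.13 , 0.135, 0.14 , 0.145]))
3671 [0.58093251 0.08169922 0.10446669] 0.10471548267406766 ((0.5841519832611084, 0.08034007251262665), (0.05886342003941536, 0.05951724573969841), 51.4625129699707)
skirt ((0.5842940211296082, 0.07981720566749573), 0.030676383525133133)
1827 [0.58246292 0.08095263 0.13443407] 0.13466120943482413 ((0.5838592052459717, 0.08004526793956757), (0.01583278179168701, 0.04567926377058029), 60.964176177978516)
```

View pics/w1.png

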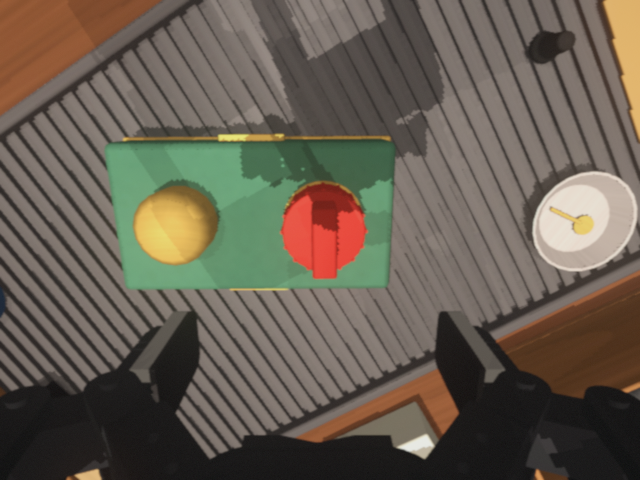

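The wrist view shows the cap at (324,228) and the dome at (176,225), with the wing vertical in the picture between the fingers. It measures (0.584, 0.080) with its top at 0.1345, which agrees with the top camera. I'm descending to TCP z 0.182 with a 3 to 4 mm correction, then closing.

Emit:
step_arm(
  moves=[1, 0.015, 0.02, -0.3, 0.003, 0.8, 0.015, 0.02, -0.5, 0.003, 0.6, 0.015, 0.02, -0.6, 0.003, 0.5, 0.015, 0.02, -0.61, 0.003, 0.5, 0.015, 0.02, -0.61, 0.003],
  grip_force=40,
)

```text
t: 3.38
tcp_pos: [0.5845, 0.0814, 0.1827]
tool_rot: [0.249, 0.968, 0.0, 0.001]
force: [-0.7, -0.2, 0.5]
finger_gap: 0.503
gripper_force: 0.0
```

Emit:
step_arm(
  moves=[0.3, 0, 0, 0, 0, 0.3, 0, 0, 0, 0, 0, 0, 0, 0, 0, 0, 0, 0, 0, 0, 0, 0, 0, 0, 0, 0, 0, 0, 0, 0],
)

```text
t: 4.12
tcp_pos: [0.5839, 0.0814, 0.1829]
tool_rot: [0.248, 0.969, -0.001, 0.0]
force: [-2.2, -3.3, 6.0]
finger_gap: 0.178
gripper_force: 40.3
```

```bash
cat > s.py <<'E'
from h import *
s=manip.sense();R=Ro.from_quat(s['tool_rot']).as_matrix();print(s['t'],s['tcp_pos'],'yaw',np.degrees(np.arctan2(R[1,0],R[0,0])),'F',s['force'],'T',s['ft_torque'],'gap',s['finger_gap'],s['gripper_force'])
E
python3 s.py; python3 m.py w2
```

```text
4.125 [0.58394365 0.08137526 0.18292853] yaw 151.26709512270978 F [-2.23283059 -3.31112197  6.02732497] T [-7.01088168e-01  3.86837242e-01 -6.03489127e-04] gap 0.17766233972403075 40.30576229095459
4.125 [0.58394365 0.08137526 0.18292853] yaw 151.26709512270978 [-0.05  0.64  1.63 -0.    0.88 -1.12] [ 1.0e-04 -1.8e-03 -1.0e+00] [-2.23283059 -3.31112197  6.02732497]
(array([   0,    5,   67,  263,  293,  327,  342,  485, 3606, 2001,  185,
        242,  272,  284, 3725, 2051,   64]), array([0.06 , 0.065, 0.07 , 0.075, 0.08 , 0.085, 0.09 , 0.095, 0.1  ,
       0.105, 0.11 , 0.115, 0.12 , 0.125, 0.13 , 0.135, 0.14 , 0.145]))
6052 [0.5715519  0.0888808  0.10405346] 0.1046517498324392 ((0.5769187211990356, 0.08613927662372589), (0.06033541262149811, 0.042488787323236465), 61.51223373413086)
skirt ((0.5848169922828674, 0.081987664103508), 0.030497658997774124)
6180 [0.58207245 0.08356043 0.13435549] 0.1347376684321233 ((0.5850005149841309, 0.0818975493311882), (0.04141544550657272, 0.042211078107357025), 17.33141326904297)
```

View pics/w2.png

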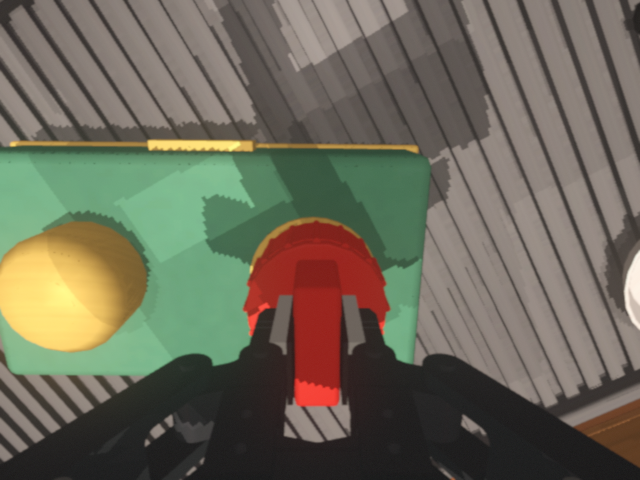

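The pads hold the wing squarely (pads at about (285,330) and (350,330)), at gap 0.178, or about 15 mm. Now a gentle try counter-clockwise in small stages, watching the z-torque.

Emit:
step_arm(
  moves=[0, 0, 0, 0, 0.015, 0, 0, 0, 0, 0.03, 0, 0, 0, 0, 0.045, 0, 0, 0, 0, 0.045],
)

```text
t: 4.68
tcp_pos: [0.5839, 0.0812, 0.1829]
tool_rot: [0.179, 0.984, -0.001, 0.0]
force: [-2.4, -4.0, 5.4]
finger_gap: 0.179
gripper_force: 40.4
```

```bash
python3 s.py
```

```text
4.675 [0.58391798 0.08120111 0.18291738] yaw 159.3829594648215 F [-2.3696944  -4.03835708  5.36348092] T [-0.69750042  0.35202986  0.00537947] gap 0.17876405768588394 40.35644352436066
```

Emit:
step_arm(
  moves=[0, 0, 0, 0, 0.012, 0, 0, 0, 0, 0.023, 0, 0, 0, 0, 0.023],
)

```text
t: 5.05
tcp_pos: [0.584, 0.0811, 0.1829]
tool_rot: [0.143, 0.99, -0.001, 0.0]
force: [-3.0, -3.7, 6.3]
finger_gap: 0.178
gripper_force: 40.4
```

```bash
python3 s.py
```

```text
5.05 [0.58397165 0.08111166 0.18293576] yaw 163.51465779347473 F [-2.99048737 -3.6790099   6.26768033] T [-0.76084526  0.40325273 -0.01227668] gap 0.17814801575159986 40.35008490085602
```

12.3° turned with no torque. I'll step a little more, 2 to 3° at a time.

Emit:
step_arm(
  moves=[0, 0, 0, 0, 0.007, 0, 0, 0, 0, 0.014, 0, 0, 0, 0, 0.014],
)

```text
t: 5.42
tcp_pos: [0.584, 0.0811, 0.1829]
tool_rot: [0.122, 0.993, -0.001, 0.0]
force: [-1.7, -4.9, 5.0]
finger_gap: 0.178
gripper_force: 40.3
```

```bash
python3 s.py
```

```text
5.425 [0.5840324  0.08110149 0.18291506] yaw 166.02803518290992 F [-1.71824066 -4.88702624  5.04284491] T [-0.79855764  0.41784709 -0.03791197] gap 0.1781813994736144 40.342063307762146
```

Emit:
step_arm(
  moves=[0, 0, 0, 0, 0.006, 0, 0, 0, 0, 0.012, 0, 0, 0, 0, 0.012],
)

```text
t: 5.8
tcp_pos: [0.5841, 0.0811, 0.1829]
tool_rot: [0.103, 0.995, -0.001, 0.0]
force: [-1.3, -3.7, 5.4]
finger_gap: 0.178
gripper_force: 40.3
```

```bash
python3 s.py;  python3 m.py w3
```

```text
5.8 [0.58407664 0.08108321 0.18292818] yaw 168.1879850323511 F [-1.25752835 -3.67472878  5.42596041] T [-0.8000242   0.34466335  0.00209114] gap 0.17810577099548497 40.329042077064514
5.8 [0.58407664 0.08108321 0.18292818] yaw 168.1879850323511 [-0.05  0.64  1.63 -0.    0.87 -1.41] [ 4.0e-04 -2.2e-03 -1.0e+00] [-1.25752835 -3.67472878  5.42596041]
(array([   0,   12,   58,  258,  290,  334,  351,  482, 3503, 2123,  188,
        250,  246,  298, 3807, 1969,   51]), array([0.06 , 0.065, 0.07 , 0.075, 0.08 , 0.085, 0.09 , 0.095, 0.1  ,
       0.105, 0.11 , 0.115, 0.12 , 0.125, 0.13 , 0.135, 0.14 , 0.145]))
6065 [0.5703693  0.08450426 0.10407448] 0.10469740649857312 ((0.5761977434158325, 0.08337977528572083), (0.06037812680006027, 0.04250800237059593), 79.06033325195312)
skirt ((0.585037887096405, 0.08140484988689423), 0.030507350340485573)
6179 [0.58197272 0.08251826 0.13431522] 0.13470973001657718 ((0.5851304531097412, 0.08176644146442413), (0.04138176143169403, 0.042656123638153076), 34.38047409057617)
```

View pics/w3.png

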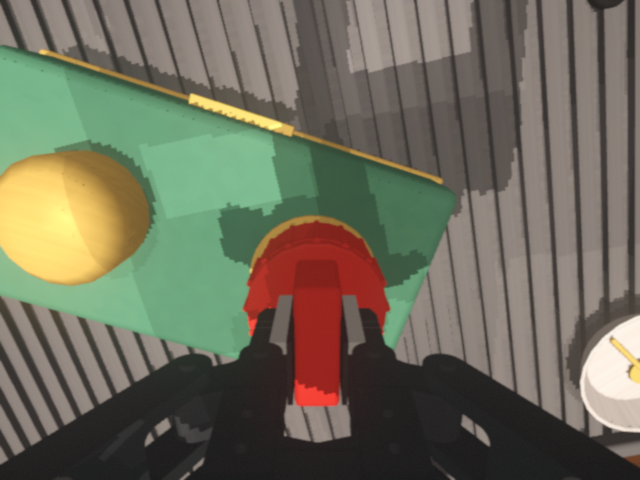

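The cap has turned 17° with the gripper, at no torque and past the wrong-way stop at 10 to 15°. So it opens counter-clockwise. I'll check at 22°, then go on to about 65°.

Emit:
step_arm(
  moves=[0, 0, 0, 0, 0.015, 0, 0, 0, 0, 0.03, 0, 0, 0, 0, 0.03],
)

```text
t: 6.22
tcp_pos: [0.5839, 0.081, 0.1829]
tool_rot: [0.056, 0.998, -0.001, -0.0]
force: [-2.5, -3.8, 6.4]
finger_gap: 0.177
gripper_force: 40.4
```

```bash
python3 s.py
```

```text
6.225 [0.58388782 0.08104342 0.1829292 ] yaw 173.60221545533832 F [-2.54434734 -3.78844832  6.44166579] T [-0.84224054  0.45845245 -0.01082458] gap 0.17684800825118474 40.38743197917938
```

Emit:
step_arm(
  moves=[0, 0, 0, 0, 0.024, 0, 0, 0, 0, 0.048, 0, 0, 0, 0, 0.072, 0, 0, 0, 0, 0.096, 0, 0, 0, 0, 0.12, 0, 0, 0, 0, 0.144, 0, 0, 0, 0, 0.168, 0, 0, 0, 0, 0.192, 0, 0, 0, 0, 0.216, 0, 0, 0, 0, 0.236, 0, 0, 0, 0, 0.236, 0, 0, 0, 0, 0.236],
)

```text
t: 7.72
tcp_pos: [0.5837, 0.0805, 0.183]
tool_rot: [-0.31, 0.951, -0.002, -0.001]
force: [-2.7, -6.6, 7.8]
finger_gap: 0.178
gripper_force: 40.4
```

```bash
python3 s.py;  python3 m.py w4
```

```text
7.725 [0.58367443 0.08050792 0.18297954] yaw -143.8908311810863 F [-2.72931058 -6.5536475   7.78142773] T [-1.18091221  0.51541394  0.1001415 ] gap 0.17804721992688807 40.43663263320923
7.725 [0.58367443 0.08050792 0.18297954] yaw -143.8908311810863 [-0.05  0.64  1.63 -0.    0.88 -2.25] [-8.0e-04 -3.5e-03 -1.0e+00] [-2.72931058 -6.5536475   7.78142773]
(array([   0,   16,   39,  250,  289,  333,  363,  488, 3083, 2569,  191,
        241,  269,  294, 3468, 2302,   45]), array([0.06 , 0.065, 0.07 , 0.075, 0.08 , 0.085, 0.09 , 0.095, 0.1  ,
       0.105, 0.11 , 0.115, 0.12 , 0.125, 0.13 , 0.135, 0.14 , 0.145]))
6101 [0.57260089 0.07260964 0.10421801] 0.10483477420132092 ((0.5772761106491089, 0.07619567960500717), (0.042651399970054626, 0.059919606894254684), 36.61088180541992)
skirt ((0.5848180651664734, 0.08146049827337265), 0.030627578496932983)
6165 [0.5820553  0.07989429 0.13437785] 0.1347920456907131 ((0.5847147703170776, 0.0818549171090126), (0.04211537539958954, 0.04164611175656319), 80.32738494873047)
```

View pics/w4.png

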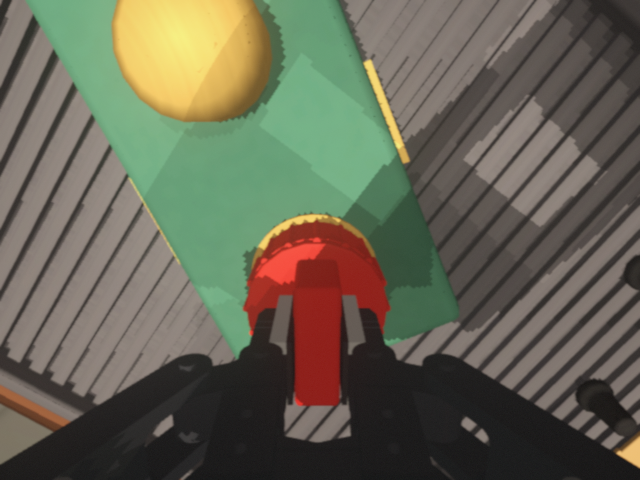

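The cap has turned 64.8° and the wing is still square in the pads. I'll ease 1 mm off the side force and start lifting gently.

Emit:
step_arm(
  moves=[0, -0.002, -0.005, 0, 0, 0, -0.002, -0.005, 0.01, 0, 0, -0.002, -0.005, 0.02, 0, 0, -0.002, -0.005, 0.03, 0, 0, -0.002, -0.005, 0.03, 0],
  grip_force=50,
)

```text
t: 8.4
tcp_pos: [0.5833, 0.0804, 0.1874]
tool_rot: [-0.31, 0.951, -0.001, -0.001]
force: [-0.1, -5.9, -2.0]
finger_gap: 0.174
gripper_force: 49.0
```

```bash
python3 s.py
```

```text
8.4 [0.58325058 0.08036496 0.18739922] yaw -143.9403164747818 F [-0.10730319 -5.91278385 -2.02611461] T [-1.01521828  0.08739897 -0.03787343] gap 0.17448395873661324 48.9952826499939
```

It is rising freely (4.4 mm at -2 N). I'll lift on to 100 mm.

Emit:
step_arm(
  moves=[0, 0, 0, 0.03, 0, 0, 0, 0, 0.06, 0, 0, 0, 0, 0.1, 0, 0, 0, 0, 0.14, 0, 0, 0, 0, 0.18, 0, 0, 0, 0, 0.22, 0, 0, 0, 0, 0.26, 0, 0, 0, 0, 0.26, 0],
)

```text
t: 9.4
tcp_pos: [0.5841, 0.0812, 0.2408]
tool_rot: [-0.309, 0.951, -0.0, 0.001]
force: [0.0, 0.3, -0.7]
finger_gap: 0.174
gripper_force: 49.3
```

```bash
python3 s.py
```

```text
9.4 [0.58405333 0.08118796 0.24083534] yaw -143.9757435747966 F [ 0.03109798  0.27551317 -0.68009058] T [-0.0123288   0.08045218 -0.01144251] gap 0.1739488624322257 49.29830253124237
```

Emit:
step_arm(
  moves=[0, 0, 0, 0.04, 0, 0, 0, 0, 0.09, 0, 0, 0, 0, 0.14, 0, 0, 0, 0, 0.18, 0, 0, 0, 0, 0.205, 0, 0, 0, 0, 0.215, 0, 0, 0, 0, 0.215, 0, 0, 0, 0, 0.215, 0, 0, 0, 0, 0.215, 0],
)

```text
t: 10.52
tcp_pos: [0.5835, 0.0811, 0.2826]
tool_rot: [-0.309, 0.951, 0.0, -0.0]
force: [0.1, -0.9, -1.1]
finger_gap: 0.179
gripper_force: 49.3
```

```bash
python3 s.py; python3 - <<'E'
from h import *
d=cam('wrist');P=cloud(d);m=(redmask(d)>0)&(d['z_map']>0);q=P[m];print(np.histogram(q[:,2],np.arange(.1,.25,.01)))
q=q[(q[:,2]>.19)&(q[:,2]<.215)];print('skirt',cv2.minEnclosingCircle(q[:,:2].astype(np.float32)),np.median(q[:,2]))
# level: plane fit of skirt top
A=np.c_[q[:,:2],np.ones(len(q))];z=np.median(q[:,2]);k=abs(q[:,2]-z)<.004;print('tilt deg',np.degrees(np.linalg.lstsq(A[k],q[k,2],rcond=None)[0][:2]))
c=[d['color'][100:480,120:520]]
s=cam('scene')['color'][170:340,220:420];c.append(cv2.resize(s,(400,380)))
cv2.imwrite('pics/fin.png',np.hstack([cv2.resize(x,(400,380)) for x in c]))
E
```

```text
10.525 [0.5834884  0.08114717 0.282577  ] yaw -143.97682991045284 F [ 0.13546213 -0.88974896 -1.13328996] T [ 0.00741617 -0.01807995 -0.00244918] gap 0.17857989319766224 49.28645074367523
(array([   0,    0,    0,    0,    0,    0,    0,  325,  618,  832, 5672,
        443,  554, 5723]), array([0.1 , 0.11, 0.12, 0.13, 0.14, 0.15, 0.16, 0.17, 0.18, 0.19, 0.2 ,
       0.21, 0.22, 0.23, 0.24]))
skirt ((0.5847501158714294, 0.08249209076166153), 0.030704447999596596) 0.20429291229183316
tilt deg [0.81516175 0.14071842]
```

View pics/fin.png

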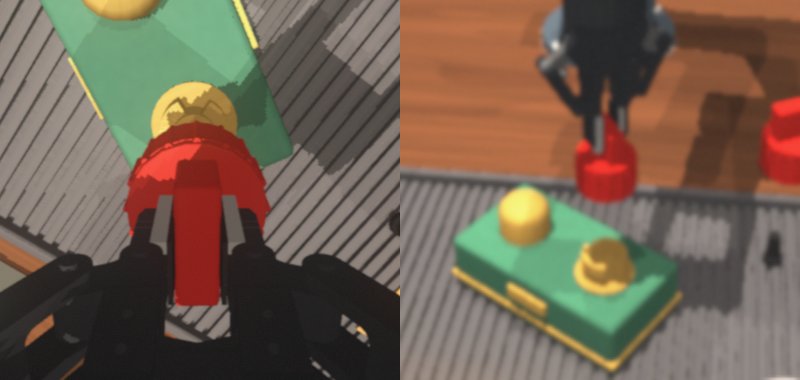

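The picture shows the cap held level above the bare brass neck (neck at left (195,115) and right (605,265)). It sits about 100 mm up, within 1 mm of where it started sideways, with tilt under 1°. Handing in.

```bash
python3 -c "
from station import manip
print(manip.sign_off())"
```

```text
the job is handed in; nothing more can be done
None
```

The job is handed in: the red cap came free with about 65° of counter-clockwise turn and was lifted straight off, and the gripper holds it level about 100 mm above its seat, right over the neck.

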